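# Verify two coins in turn and send the first down the chute

### The arm

A 6-joint arm with a two-finger parallel gripper is mounted at the origin on the work surface. World frame = base frame: x ahead of the robot, y to its left, z up, the work surface at z = 0. Lengths are in mm, angles in rad, forces in N, time in s.
With the tool pointing down it reaches from about 275 to 750 mm from the base axis. Payload 10.2 kg.
Tool frame: the origin (TCP) lies on the front face of the gripper's body, between the roots of the fingers; the fingertips stand 73 mm ahead of it and the grasp point (between the pads) lies 54 mm ahead of it; z points along the fingers, y is the direction in which the jaws open and shut (so a half turn about z gives the same grasp; the last joint's range is limited). The gripper opens to 85 mm and grips with 20 to 120 N. Pads are 22 mm wide; open, the fingers measure 114 mm over their backs; the gripper's body (76 mm by 85 mm) begins 54 mm behind the grasp point. The pads swing forward as they close: fully open they stand 13 mm farther back than shut.
Start: joints at [1.031, 0.313, 1.498, -0, 1.331, -0.223], TCP at [163.565, 498.877, 303.894] pointing down, gripper open.
Joint ranges: [-2.94, 2.94], [-0.97, 2.17], [0.19, 2.56], [-1.23, 4.37], [0.02, 3.11], [-2.88, 2.88]. Speed limits (rad/s): [2.39, 2.39, 3.01, 3.14, 3.14, 3.14].

### API

Orientations are given as a unit quaternion [w, x, y, z].
In Python, from rig import ctrl gives the robot as it stands.
- The arm moves only by the tool move_arm, never from a script. Its argument "series" is a list of rows, each a list of 3 entries, a list of its own where there are three numbers: the shift along the tool's x, y, z in mm, then the turn about the tool's z in degrees, then the opening, from 0 (shut) to 1 (fully open). In form: [[[tx, ty, tz], yaw, grip], ...]. A call has 1 to 10 rows; each row is the pose to reach, as a shift and turn from the pose commanded when the call began, along the tool's axes at that moment; what a row does not reach only later rows make up. A row lasts 1/8 s, in which the tool goes at most 62.5 mm and 10.7 degrees, less where a joint would pass 70% of its speed; a pose out of reach is approached as far as the arm can. A call with a gripper value outside its range is refused whole. The fingers move at their own pace and stop on an object; "force" is the grip in N (left out, the last holds). Time passes only in rows, so rows that repeat a pose let the fingers close. It gives the time, the measured TCP pose, the force and the opening at its end, in the units of the state.
- ctrl.sense(): the state, without advancing time (a new reading comes with each control period).
- ctrl.capture(name): name is "side" or "top"; returns (picture, depth): 400x640x3 uint8, red, green, blue; 400x640 float32, mm along the optical axis (not along the pixel's ray), 0 where there is no reading.
- ctrl.camera_model(name): a dict with "fov_y" (degrees; the focal length in pixels is half the picture's height over the tangent of half this angle, whatever the lens; pixels are square), "cx", "cy" (the principal point, pixels), "rvec" (rotation vector, rad) and "tvec" (3), from world to camera coordinates, as OpenCV has them. Camera axes: x right, y down, z forward; pixel columns grow to the right and rows downward; lengths in mm; the calibration is good to about 2 mm. A picture is of the moment at which its call begins. camera_model takes no time and is no camera call.
- ctrl.finish_job(): hands the job in, once; it reports no verdict.
The state is a dict: "time_s": time; "joints": joint angles; "dq": joint speeds; "tau": joint torques, N m; "eef_pos": TCP position; "ee_rot": TCP orientation; "force": force on the tool from outside, world axes, zero at the start; "wrist_torque": the same for the moment, N m; "grip_width": opening from 0.0 (shut) to 1.0 (fully open).
Only numpy, scipy, OpenCV 4.12 (cv2) and the standard library are available. Lean on these libraries where they do the work, as an engineer would, in place of code of your own. Each camera call takes 0.05 s, during which the arm holds its last target.

### The job

Check the two coins on the verifier one at a time, silver first: slide the half dollar's holder from its bay onto the centre of the sensor pad, leave it there untouched for a good second, then slide it on down the steel chute so that it ends up in the brass cup. Then slide the bronze medallion's holder into the emptied place, centred on the pad, and leave it there. Keep the holders down on the deck, never let one bump the other, and leave the other things on the counter alone.

Things in the scene. Friction and masses are not known exactly. Their poses are not given: they have to be found in the camera images.
- verifier: bench coin verifier, a fixed grey box with a flat grey-green deck 75 mm above the counter, reaching 136 mm each way in y and x = -85 to +36 mm. Origin on the counter, right below the pad centre; x points from the pad to chute and cup, z up. A straight lane runs along y over the deck with the pad in its middle and a bay, holding one holder, either side. A low console, not used, juts out at -x
- pad (a point): centre of the 52 mm black square sensor pad with its blue target ring, flush with the deck, 75 mm above the counter; axes as the verifier. There is no stop at the pad: a holder pushed slowly (50 mm/s) stops within 1 mm of where the push stops, a fast one coasts on
- lane_end (a point): the lane's +y end, 102 mm from the pad centre, on the deck; the -y end mirrors it. The lane lies between aluminium rails 7 mm high and 4 mm thick, inner faces 27.5 mm either side of its middle line. Both ends are open, the bare deck going on another 34 mm. In a bay the holder's centre is 64 to 84 mm from the pad centre
- back_gap (a point): on the deck, middle of a 42 mm wide gap in the rail on the pad's -x side, 29.5 mm from the pad centre: room for a fingertip to come from behind and push a holder off the pad to the chute. Opposite, at +x, the rail is open over 64 mm in front of the chute
- chute_top (a point): middle of the chute's upper edge, at deck height, 36 mm beyond the pad centre in the verifier's +x. The steel chute is 62 mm wide inside, its side walls 14 mm high, and falls at 32 degrees for 84 mm into the cup. A holder whose centre is 10 mm past this edge tips and slides down by itself
- cup (a point): centre of the inner floor of the shallow brass catch cup at the foot of the chute, 4 mm above the counter, 150 mm from the pad centre in the verifier's +x; inside 110 mm across at the rim, rim 24 mm high. Fixed
- half_dollar: square clear snap holder, 50 x 50 x 8 mm, black inside, with a bright silver coin of 31 mm; about 34 g, loose. Starts in the lane's left or right bay, square to the lane. Origin at the centre of its underside, x and y along its sides, z up
- medallion: the same square clear holder, 50 x 50 x 8 mm, black inside, with a brown bronze medallion of 38 mm; about 60 g, loose. Starts in the other bay. Origin at the centre of its underside, x and y along its sides, z up
- flip: empty clear plastic coin flip with a white paper insert, 52 x 52 x 6 mm, lying on the counter; a bystander. Origin at the centre of its underside
- magnifier: folded chrome pocket magnifier, 55 x 25 x 19 mm, lying on the counter; a bystander. Origin at the centre of its underside
- tube: coin tube with a blue cap, 39 mm across and 70 mm high, standing on the counter; a bystander. Origin at the centre of its underside
Mind the look-alikes: they are no part of the job. What is shaped like the half_dollar but red or turquoise is not meant. What is shaped like the medallion but pink is not meant.

How it is judged:
By the outcome, as a careful person would: the job done as asked, in the order asked, and still so for the second after the job is handed in, with the robot touching nothing.
It also fails if it takes over 51 s, if anything falls off the work surface, if the arm or the gripper's body presses on something with over 40 N, if the wrist force passes 120 N, or if a joint passes its speed limit or range.

## Working session

There is one attempt and no reset: what is moved stays moved. The work goes in short steps, Python scripts to look and compute and a tool call to move; the robot and the scene stay as the last step left them, time stands still between calls to the robot, and variables do not carry over. Pictures are saved under pics/ and viewed, and the job is handed in when it is done.

Besides the shell and the picture viewer there is one more tool, called in YAML: its name, and indented under it one key for each argument. move_arm: Moves the arm, as the interface text tells. Its arguments: {"type":"object","properties":{"series":{"type":"array","items":{"type":"array"}},"force":{"type":"number"}},"required":["series"]}

```bash
mkdir -p pics; ls
python3 - <<'E'
from rig import ctrl
import cv2
for n in("side","top"):
    p,d=ctrl.capture(n); cv2.imwrite(f"pics/{n}0.png",p[:,:,::-1]); import numpy as np; np.savez(f"{n}0.npz",p=p,d=d)
    print(n,ctrl.camera_model(n))
print(ctrl.sense())
E
```

```text
pics
side {'fov_y': 48.49387154026912, 'cx': 317.1089917960816, 'cy': 199.91942149227606, 'rvec': array([ 0.40615143, -2.64547412,  1.33686858]), 'tvec': array([522.39422662, 154.45647207, 938.08764704])}
top {'fov_y': 55.35130042634944, 'cx': 320.0492686805811, 'cy': 199.89670856230765, 'rvec': array([ 2.13295195, -2.06470598,  0.24128333]), 'tvec': array([ -3.74735316, 568.77435014, 870.42778761])}
{'time_s': 0.1, 'joints': array([ 1.03056907e+00,  3.13379463e-01,  1.49831112e+00,  1.66655140e-05,
        1.33097110e+00, -2.23398074e-01]), 'dq': array([ 9.31417179e-07, -2.32839764e-04, -8.61971117e-04, -5.27685375e-04,
        4.77106783e-04,  1.56056045e-05]), 'tau': array([ 3.15979414e-03, -4.12893963e+01, -2.60142267e+01, -1.47546830e-04,
        3.02021297e-03, -2.03579293e-05]), 'eef_pos': array([163.50675343, 498.75481194, 303.4185348 ]), 'ee_rot': array([-2.06672997e-04,  1.57754786e-01,  9.87478173e-01, -4.93010825e-04]), 'force': array([-0.46727555,  0.2887911 , -0.1156359 ]), 'wrist_torque': array([-0.00393143,  0.00600938, -0.0397901 ]), 'grip_width': 1.002073257531833}
```

View pics/side0.png

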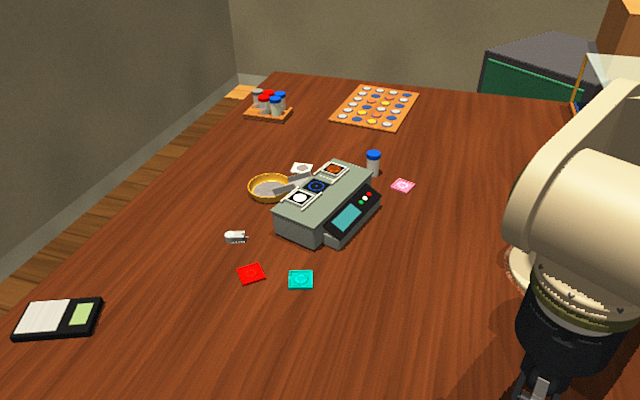

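View pics/top0.png

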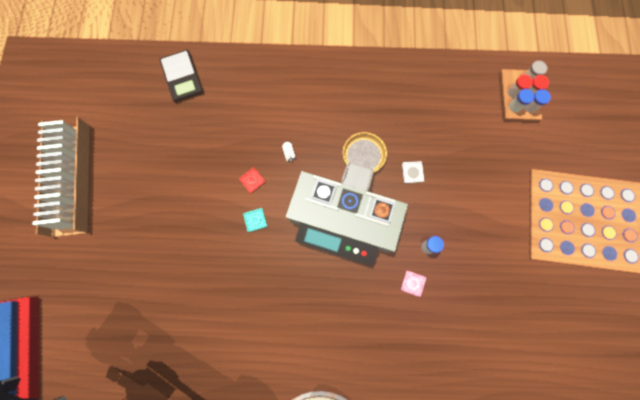

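Top view: half dollar at about (324,191), pad ring (349,201), medallion (382,210), cup (365,153), flip (413,172), magnifier (289,151), tube (433,245). 
Could be mistaken for the half dollar: red (252,180), turquoise (255,219), flip (413,172). For the medallion: pink (413,284). I choose the two in the lane and check them in a close crop.

```bash
cat > h.py <<'E'
import numpy as np,cv2
from rig import ctrl
def cam(n):
    m=ctrl.camera_model(n); f=200/np.tan(np.radians(m['fov_y']/2))
    K=np.array([[f,0,m['cx']],[0,f,m['cy']],[0,0,1]]); R=cv2.Rodrigues(np.array(m['rvec']))[0]
    return K,R,np.array(m['tvec'])
def ray(n,uv,z):
    K,R,t=cam(n); c=-R.T@t; uv=np.atleast_2d(uv).astype(float)
    d=(R.T@np.linalg.inv(K)@np.c_[uv,np.ones(len(uv))].T).T
    return c+d*((z-c[2])/d[:,2])[:,None]
def proj(n,P):
    K,R,t=cam(n); q=(K@(R@np.atleast_2d(P).T+t[:,None])).T; return q[:,:2]/q[:,2:]
E
python3 - <<'E'
from h import *
p=np.load('top0.npz')['p']; q=np.load('side0.npz')['p']
a=cv2.resize(p[125:275,270:450],None,fx=4,fy=4,interpolation=cv2.INTER_CUBIC)
b=cv2.resize(q[145:255,230:400],None,fx=4.5,fy=4.5,interpolation=cv2.INTER_CUBIC)
cv2.imwrite('pics/ct.png',a[:,:,::-1]);cv2.imwrite('pics/cs.png',b[:,:,::-1])
E
```

```text
(no output)
```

View pics/ct.png

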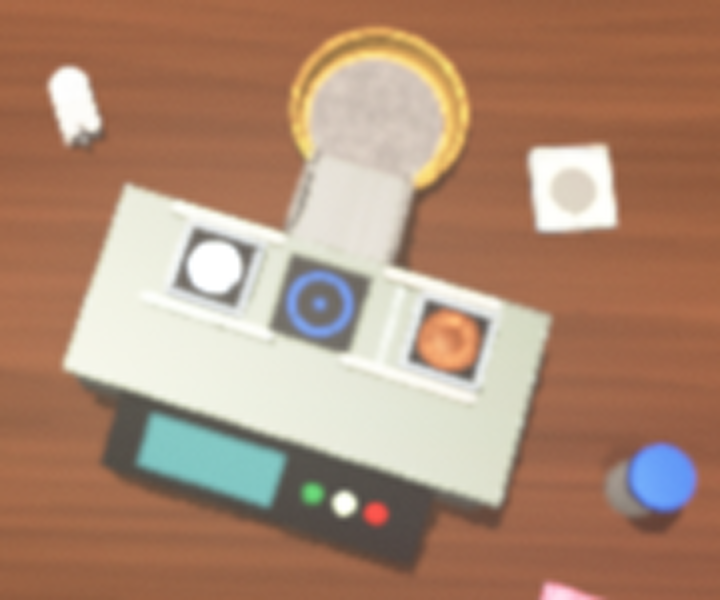

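View pics/cs.png

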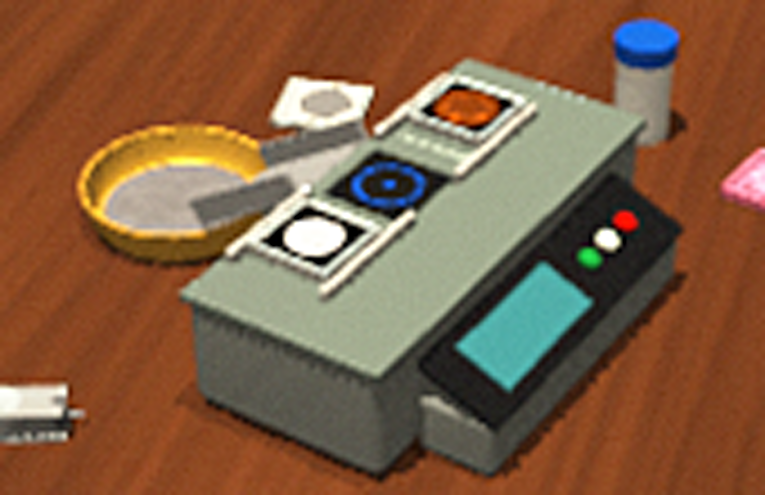

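The crop confirms it: the silver coin in its holder is in the left bay and the brown one in the right bay. Now I measure the deck pose.

Run:
```python
from h import *
out={}
for n in('top','side'):
    z=np.load(n+'0.npz'); p=z['p']; d=z['d']; hsv=cv2.cvtColor(p,cv2.COLOR_RGB2HSV)
    reg=np.zeros(p.shape[:2],bool)
    if n=='top': reg[165:255,285:412]=1
    else: reg[155:255,270:385]=1
    H,S,V=[hsv[...,i].astype(int) for i in range(3)]
    # ring
    m=((H>100)&(H<130)&(S>120)&(V>60)&reg).astype(np.uint8)
    k,l,s,c=cv2.connectedComponentsWithStats(m)
    for i in range(1,k):
        if s[i,4]>15: print(n,'blue',s[i],c[i])
    ring_px=None
    br=((H<18)&(S>110)&reg).astype(np.uint8)
    k,l,s,c=cv2.connectedComponentsWithStats(br)
    for i in range(1,k):
        if 20<s[i,4]<600: print(n,'brown',s[i],c[i],ray(n,c[i],81)[0])
    wh=((V>200)&(S<30)&reg).astype(np.uint8)
    k,l,s,c=cv2.connectedComponentsWithStats(wh)
    for i in range(1,k):
        if s[i,4]>15: print(n,'white',s[i],c[i],ray(n,c[i],81)[0])
    # deck points by depth
    K,R,t=cam(n)
    vv,uu=np.nonzero(reg&(d>0)); X=(np.linalg.inv(K)@np.c_[uu,vv,np.ones(len(uu))].T)*d[vv,uu]
    W=(R.T@(X-t[:,None])).T
    sel=(W[:,2]>70)&(W[:,2]<88)
    print(n,'deck z hist',np.histogram(W[sel,2],bins=range(70,89))[0])
    rect=cv2.minAreaRect(W[sel][:,:2].astype(np.float32)); print(rect, cv2.boxPoints(rect).round(1).tolist())
```

```text
top brown [374 202  16  16 183] [381.84153005 209.66120219] [ 545.82169904 -134.34529331   81.        ]
top brown [285 218  45  37 584] [296.14383562 242.24143836] [460.92983172  67.57164122  81.        ]
top brown [361 250   6   5  26] [363.5        252.30769231] [442.50604859 -90.96610977  81.        ]
top white [ 287  165  119   85 4878] [347.09368594 208.77060271] [545.2729711  -50.93468789  81.        ]
top white [403 165   9  18 151] [407.23178808 173.1192053 ] [ 639.53292534 -197.11751864   81.        ]
top white [317 185  13  13 135] [323.11851852 191.31111111] [586.64201691   7.91438147  81.        ]
top white [354 248   5   5  20] [355.75 250.25] [446.71322238 -72.79126755  81.        ]
top deck z hist [  38   96  264  581  964 1076  849  449  197  122  174  209  239  206
   99   46   13    4]
((561.2607421875, -55.851898193359375), (272.2760009765625, 156.592529296875), 73.98959350585938) [[448.5, -165.10000610351562], [599.0, -208.3000030517578], [674.0999755859375, 53.400001525878906], [523.5, 96.5999984741211]]
side blue [367 155  13   5  58] [373.06896552 156.79310345]
[... 720 characters left out ...]
    168.02564103] [ 611.76319381 -115.30543185   81.        ]
side white [285 189  29  17  89] [298.11235955 196.16853933] [591.93030456   6.95288679  81.        ]
side white [294 194  12   8  72] [299.30555556 197.08333333] [588.04602066   9.56971265  81.        ]
side white [304 194  16  14  17] [311.47058824 200.11764706] [557.2465766   12.65049001  81.        ]
side deck z hist [ 38  42  59 144 459 893 723 334 122  46  99 155 192 171  83  31   5   0]
((548.464111328125, -91.10728454589844), (356.25823974609375, 157.20437622070312), 73.93846130371094) [[423.6000061035156, -240.5], [574.7000122070312, -284.0], [673.2999877929688, 58.29999923706055], [522.2000122070312, 101.80000305175781]]
```

Run:
```python
from h import *
res={}
for n in('top','side'):
    z=np.load(n+'0.npz'); p=z['p'].astype(int); d=z['d']
    # rectify deck plane z=75: 4px/mm? 1px = 0.5mm
    yaw=np.radians(-16.); c0=np.array([570,-60.]); ex=np.array([np.cos(yaw),np.sin(yaw)]); ey=np.array([-ex[1],ex[0]])
    # blue ring
    R,G,B=[p[...,i] for i in range(3)]
    box=dict(top=(slice(186,216),slice(336,364)),side=(slice(176,196),slice(305,330)))[n]
    m=np.zeros(R.shape,bool); m[box]=((B-R)[box]>25)
    v,u=np.nonzero(m); w=(B-R)[v,u].astype(float)
    rect=cv2.fitEllipse(np.c_[u,v].astype(np.float32))if 0 else None
    hull=cv2.convexHull(np.c_[u,v].astype(np.float32)); el=cv2.fitEllipse(hull)
    print(n,len(u),'centroid',(u*w).sum()/w.sum(),(v*w).sum()/w.sum(),el, ray(n,[el[0],((u*w).sum()/w.sum(),(v*w).sum()/w.sum())],75).round(1).tolist())
    # deck mask: grey-green color -> hull -> rect
    deckm=(np.abs(R-G)<25)&(G>=B+3)&(G>R-3)&(G>110)
    reg=np.zeros_like(m); reg[(slice(160,260),slice(280,415)) if n=='top' else (slice(150,260),slice(265,380))]=1
    dm=(deckm&reg).astype(np.uint8); k,l,s,c=cv2.connectedComponentsWithStats(dm); i=1+np.argmax(s[1:,4]); 
    v,u=np.nonzero(l==i); hull=cv2.convexHull(np.c_[u,v].astype(np.float32))[:,0]
    W=ray(n,hull,75)[:,:2].astype(np.float32); r=cv2.minAreaRect(W); print(s[i],r)
    # rectified view
    K,Rm,t=cam(n)
    S=2.5; # px per mm
    xs=np.arange(-100,60,1/S*1.0); ys=np.arange(-145,145,1/S)
    gx,gy=np.meshgrid(xs,ys,indexing='ij')
    P=np.c_[c0+gx.ravel()[:,None]*ex+gy.ravel()[:,None]*ey,np.full(gx.size,75)]
    uv=proj(n,P).reshape(*gx.shape,2).astype(np.float32)
    im=cv2.remap(z['p'],uv[...,0],uv[...,1],cv2.INTER_CUBIC)[::-1,::-1]  # up=+x, left=+y
    for g in range(-100,60,20):
        r0=int((60-g)*S); cv2.line(im,(0,r0),(6,r0),(255,0,0),1)
    for g in range(-140,145,20):
        r0=int((145-g)*S); cv2.line(im,(r0,0),(r0,6),(255,0,0),1)
    cv2.imwrite(f'pics/rect_{n}.png',im[:,:,::-1])
```

```text
top 164 centroid 349.51803454757004 200.63393895999283 ((349.5035400390625, 200.5680694580078), (16.959918975830078, 17.307233810424805), 104.77043151855469) [[567.1, -56.9, 75.0], [566.9, -56.9, 75.0]]
[ 287  173  119   78 4421] ((542.4077758789062, -50.5252685546875), (269.9398498535156, 124.52371978759766), 74.36483764648438)Traceback (most recent call last):
  File "<stdin>", line 30, in <module>
cv2.error: OpenCV(4.12.0) :-1: error: (-5:Bad argument) in function 'line'
> Overload resolution failed:
>  - Layout of the output array img is incompatible with cv::Mat
>  - Expected Ptr<cv::UMat> for argument 'img'
```

Run:
```python
from h import *
n='side'
p=np.load(n+'0.npz')['p'].astype(int); R,G,B=[p[...,i] for i in range(3)]
box=(slice(176,196),slice(305,330)); m=np.zeros(R.shape,bool); m[box]=((B-R)[box]>25)
v,u=np.nonzero(m); el=cv2.fitEllipse(cv2.convexHull(np.c_[u,v].astype(np.float32)))
print(el,ray(n,el[0],75))
for n in('side','top'):
    p=np.load(n+'0.npz')['p'].astype(int); R,G,B=[p[...,i] for i in range(3)]
    # rail lines / deck long edges: deck hull edges in world
    dm=(np.abs(R-G)<25)&(G>=B+3)&(G>R-3)&(G>110)
    reg=np.zeros(R.shape,bool); reg[(slice(160,260),slice(280,415)) if n=='top' else (slice(150,260),slice(265,395))]=1
    k,l,s,c=cv2.connectedComponentsWithStats((dm&reg).astype(np.uint8)); i=1+np.argmax(s[1:,4])
    h=cv2.convexHull(np.argwhere(l==i)[:,::-1].astype(np.float32))
    ap=cv2.approxPolyDP(h,4,True)[:,0]; print(n,ap.tolist()); W=ray(n,ap,75)[:,:2]; print(W.round(1).tolist())
    print(cv2.minAreaRect(ray(n,h[:,0],75)[:,:2].astype(np.float32)))
# candidate check: project pad, bays with yaw -16
pad=np.array([567,-57]);
for yw in(-15.6,-16.3):
    y=np.radians(yw); ex=np.array([np.cos(y),np.sin(y)]); ey=np.array([-ex[1],ex[0]])
    for nm,q in(('silver',[587.4,8.7]),('bronze',[546.1,-133.4])): print(yw,nm,(np.array(q)-pad)@ex,(np.array(q)-pad)@ey)
```

```text
((315.9670715332031, 185.6537322998047), (10.134264945983887, 16.561243057250977), 91.22781372070312) [[568.18434808 -54.59453379  75.        ]]
side [[372.0, 171.0], [313.0, 228.0], [271.0, 210.0], [332.0, 159.0]]
[[452.0, -158.6], [525.0, 99.6], [635.5, 67.3], [565.9, -186.0]]
((544.5596313476562, -46.151763916015625), (272.80731201171875, 121.42521667480469), 74.04387664794922)
top [[405.0, 204.0], [394.0, 250.0], [287.0, 216.0], [302.0, 173.0]]
[[563.0, -191.5], [450.8, -163.5], [524.0, 92.9], [633.2, 61.5]]
((542.4077758789062, -50.5252685546875), (269.9398498535156, 124.52371978759766), 74.36483764648438)
-15.6 silver 1.9804841482492466 68.76574497915756
-15.6 bronze 0.4153766489352654 -79.20604435420015
-16.3 silver 1.1402251801980294 68.78480854475384
-16.3 bronze 1.3830059592668078 -79.19505852334875
```

```bash
cat >> h.py <<'E'
from scipy.spatial.transform import Rotation as Ro
PAD=np.array([567.3,-56.2]); YAW=np.radians(-16.0)
ex=np.array([np.cos(YAW),np.sin(YAW)]); ey=np.array([-ex[1],ex[0]])
def go(vx,vy,z):
    s=ctrl.sense(); q=s['ee_rot']; R=Ro.from_quat([q[1],q[2],q[3],q[0]])
    cur=s['eef_pos']; tgt=np.array([*(PAD+vx*ex+vy*ey),z])
    Y=R.as_matrix()[:,1]; a=np.degrees(np.arctan2(Y[1],Y[0])); e=np.degrees(np.arctan2(ey[1],ey[0]))
    print('shift',R.inv().apply(tgt-cur).round(1),'yaw',round(a-e,2),'cur v',((cur[:2]-PAD)@ex).round(1),((cur[:2]-PAD)@ey).round(1),cur[2].round(1),'F',s['force'].round(1),'t',s['time_s'],'g',s['grip_width'])
E
python3 -c "
from h import *
go(0,128,250)"
```

```text
shift [-551.8 -273.6   53.6] yaw -2.15 cur v -541.1 422.2 303.4 F [-0.5  0.3 -0.1] t 0.1 g 1.002073257531833
```

move_arm:
  series:
    - [[-55,-27,0],-2.15,0]
    - [[-110,-54,0],-2.15,0]
    - [[-165,-82,0],-2.15,0]
    - [[-220,-109,0],-2.15,0]
    - [[-275,-136,10],-2.15,0]
    - [[-330,-164,20],-2.15,0]
    - [[-385,-191,30],-2.15,0]
    - [[-440,-218,40],-2.15,0]
    - [[-495,-246,50],-2.15,0]
    - [[-552,-274,54],-2.15,0]
  force: 20

```text
time_s: 1.35
eef_pos: [602.9, 65.7, 249.0]
ee_rot: [-0.001, 0.139, 0.99, 0.0]
force: [-0.1, -0.2, 0.7]
grip_width: -0.002
```

Run:
```python
from h import *
go(0,128,160)
p,d=ctrl.capture('side'); cv2.imwrite('pics/s1.png',cv2.resize(p[60:260,200:420],None,fx=3.4,fy=3,interpolation=cv2.INTER_CUBIC)[:,:,::-1])
np.savez('s1.npz',p=p,d=d)
```

```text
shift [ 0.5  1.  89. ] yaw -0.02 cur v 0.6 127.0 249.0 F [-0.1 -0.2  0.7] t 1.35 g -0.002074900348530683
```

View pics/s1.png

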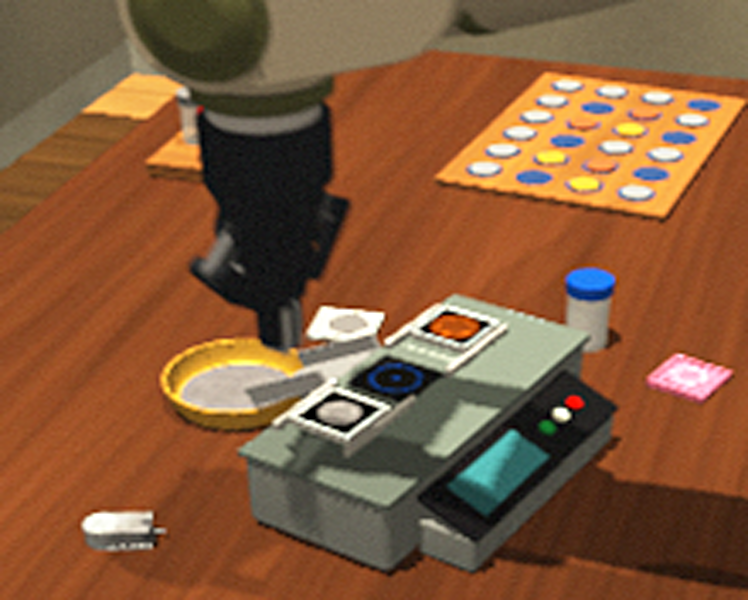

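The crop shows the shut fingers above the counter behind the left bay, fingertip at about full-image pixel (282,175).

Run:
```python
from h import *
for L in(65,73,80,86): print(L,proj('side',[602.9,65.7,249-L]))
z=np.load('s1.npz'); d=z['d'];p=z['p']
K,R,t=cam('side')
vv,uu=np.mgrid[120:180,262:310]; vv=vv.ravel();uu=uu.ravel()
X=(np.linalg.inv(K)@np.c_[uu,vv,np.ones(len(uu))].T)*d[vv,uu]; W=(R.T@(X-t[:,None])).T
V=np.c_[(W[:,:2]-PAD)@ex,(W[:,:2]-PAD)@ey,W[:,2]]
s=(np.abs(V[:,0])<50)&(np.abs(V[:,1]-127)<60)&(V[:,2]>150)
V=V[s]; print('minz',np.sort(V[:,2])[:8])
for a in range(165,230,6):
    q=V[(V[:,2]>=a)&(V[:,2]<a+6)]
    if len(q): print(a,len(q),q[:,0].min().round(),q[:,0].max().round(),q[:,1].min().round(),q[:,1].max().round())
```

```text
65 [[281.91475419 171.12456344]]
73 [[282.13577361 174.32963396]]
80 [[282.32733983 177.10759458]]
86 [[282.49020102 179.4692947 ]]
minz [177.53083573 177.57536703 178.16987966 178.28433052 178.44393402
 178.75941806 179.00299281 179.57125073]
177 13 -11.0 8.0 125.0 136.0
183 31 -13.0 7.0 114.0 141.0
189 34 -12.0 7.0 116.0 142.0
195 31 -12.0 7.0 114.0 143.0
201 38 -13.0 6.0 113.0 143.0
207 26 -12.0 6.0 120.0 142.0
213 20 -13.0 -5.0 120.0 143.0
219 36 -14.0 10.0 101.0 158.0
225 85 -14.0 12.0 94.0 164.0
```

move_arm:
  series:
    - [[0,1,45],0,0]
    - [[0,1,80],0,0]
    - [[0,1,98],0,0]
    - [[0,1,98],0,0]

```text
time_s: 1.9
eef_pos: [602.0, 68.4, 151.4]
ee_rot: [-0.001, 0.139, 0.99, -0.0]
force: [-0.2, -0.4, 1.0]
grip_width: 0.002
```

Run:
```python
from h import *
go(1,41,151)
p,d=ctrl.capture('side'); cv2.imwrite('pics/s2.png',cv2.resize(p[120:260,230:400],None,fx=4.5,fy=4.2,interpolation=cv2.INTER_CUBIC)[:,:,::-1])
```

```text
shift [ -2.  -88.3   0.4] yaw 0.01 cur v -1.0 129.3 151.4 F [-0.2 -0.4  1. ] t 1.9 g 0.0015763178404157804
```

View pics/s2.png

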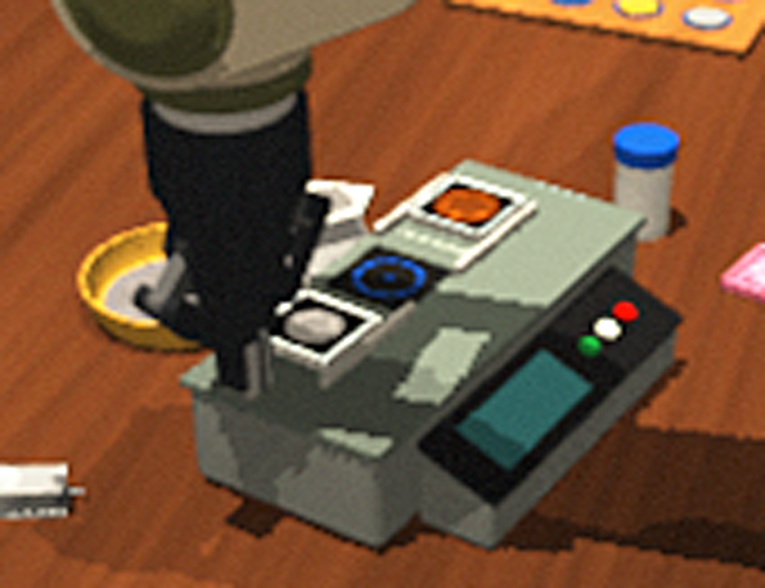

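The fingertips are down on the deck strip behind the silver holder and clear of it. Now a slow push, in stages.

move_arm:
  series:
    - [[-2,-7,0],0,0]
    - [[-2,-14,0],0,0]
    - [[-2,-20,0],0,0]
    - [[-2,-25,0],0,0]
    - [[-2,-31,0],0,0]
    - [[-2,-37,0],0,0]
    - [[-2,-43,0],0,0]
    - [[-2,-49,0],0,0]
    - [[-2,-55,0],0,0]
    - [[-2,-60,0],0,0]

```text
time_s: 3.2
eef_pos: [587.5, 9.7, 152.0]
ee_rot: [0.0, 0.139, 0.99, -0.0]
force: [-0.4, -0.7, 0.0]
grip_width: -0.001
```

move_arm:
  series:
    - [[0,-6,0],0,0]
    - [[0,-11,0],0,0]
    - [[0,-15,0],0,0]
    - [[0,-18,0],0,0]
    - [[0,-20,0],0,0]
    - [[0,-20,0],0,0]

```text
time_s: 3.95
eef_pos: [582.0, -9.2, 152.0]
ee_rot: [-0.0, 0.139, 0.99, -0.0]
force: [0.5, 0.0, -0.5]
grip_width: -0.003
```

```bash
cat >> h.py <<'E'
def look(tag,box=(150,250,250,400)):
    for n in('side','top'):
        p,d=ctrl.capture(n); np.savez(f'{n}_{tag}.npz',p=p,d=d)
        b=(140,240,265,395) if n=='side' else (140,260,280,430)
        cv2.imwrite(f'pics/{n}_{tag}.png',cv2.resize(p[b[0]:b[1],b[2]:b[3]],None,fx=5,fy=5,interpolation=cv2.INTER_CUBIC)[:,:,::-1])
E
python3 - <<'E'
from h import *
go(1,39.5,151); look('a')
E
```

```text
shift [ 0.2 -9.7  1. ] yaw -0.01 cur v 1.2 49.2 152.0 F [ 0.5  0.  -0.5] t 3.95 g -0.0026307263205262955
```

View pics/side_a.png

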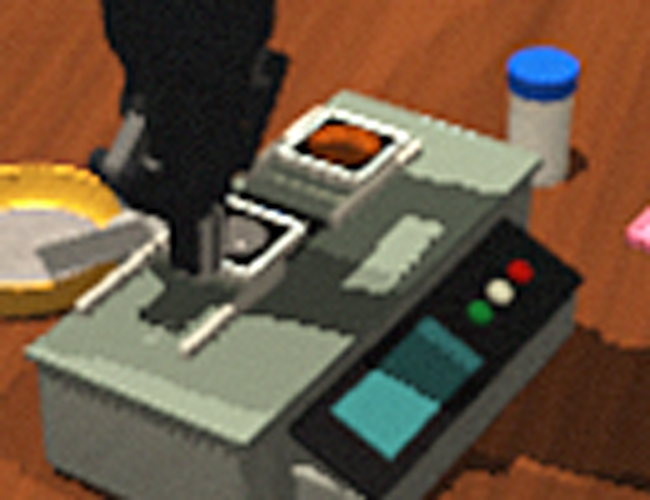

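View pics/top_a.png

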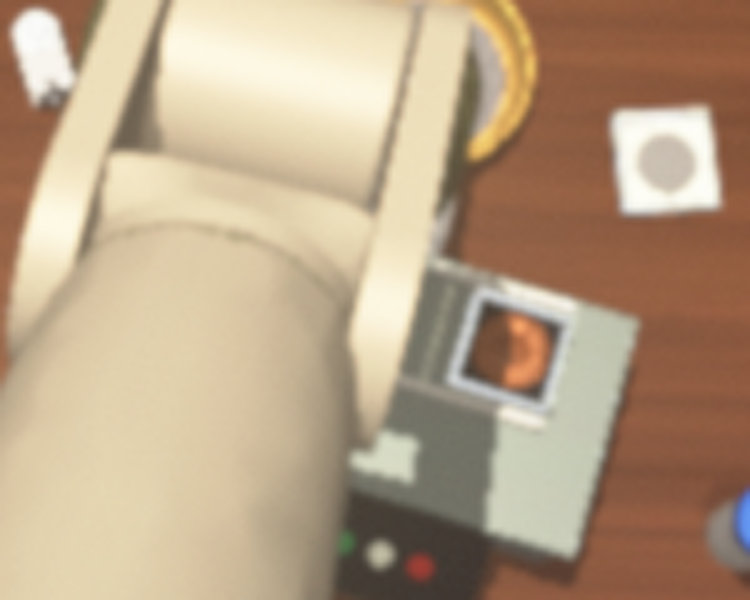

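The side crop shows the holder, still square, partly on the pad ahead of the finger. The top view is blocked by the arm. I push another 8 mm, undershooting, then back off and measure.

move_arm:
  series:
    - [[0,-3,0],0,0]
    - [[0,-6,0],0,0]
    - [[0,-8,0],0,0]
    - [[0,-8,0],0,0]
    - [[0,4,0],0,0]
    - [[0,20,0],0,0]
    - [[0,50,0],0,0]
    - [[0,90,-20],0,0]
    - [[0,120,-60],0,0]
    - [[0,120,-60],0,0]

```text
time_s: 5.3
eef_pos: [616.2, 109.3, 215.0]
ee_rot: [0.003, 0.137, 0.991, 0.001]
force: [0.6, 0.2, -0.3]
grip_width: -0.004
```

Run:
```python
from h import *
go(1,39.5,151); look('b')
```

```text
shift [   1.2 -133.2   63.7] yaw 0.2 cur v 1.4 172.6 215.0 F [ 0.6  0.2 -0.3] t 5.3 g -0.0037614722927934293
```

View pics/side_b.png

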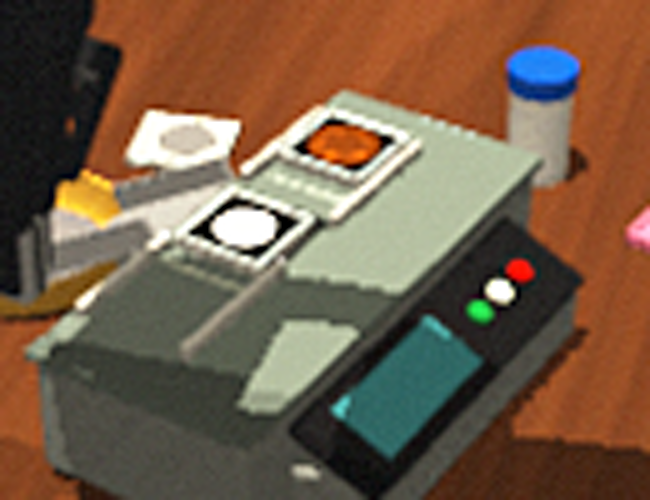

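View pics/top_b.png

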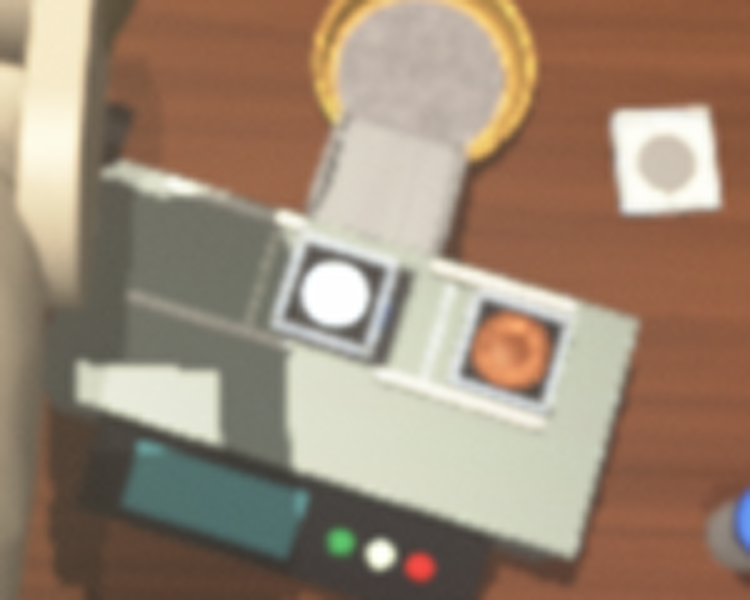

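Top crop: the silver coin is at crop (335,293), i.e. full (347,198.6), with the pad's dark edge still showing on its right. It is short of centre by several mm.

```bash
cat >> h.py <<'E'
RING=dict(top=(349.5,200.6),side=(315.97,185.65))
def coin(tag,kind,boxes):
    for n in boxes:
        p=np.load(f'{n}_{tag}.npz')['p']; b=boxes[n]
        hsv=cv2.cvtColor(p,cv2.COLOR_RGB2HSV).astype(int); m=np.zeros(p.shape[:2],np.uint8)
        if kind=='silver': mm=(hsv[...,2]>150)&(hsv[...,1]<60)
        else: mm=(hsv[...,0]<18)&(hsv[...,1]>110)
        m[b[0]:b[1],b[2]:b[3]]=mm[b[0]:b[1],b[2]:b[3]]
        k,l,s,c=cv2.connectedComponentsWithStats(m,connectivity=4)
        ref=ray(n,RING[n],75)[0,:2]
        for i in range(1,k):
            if s[i,4]<25: continue
            hull=cv2.convexHull(np.argwhere(l==i)[:,::-1].astype(np.float32)); el=cv2.fitEllipse(hull)
            for z in (81,):
                w=ray(n,[el[0]],z)[0,:2]
                print(n,s[i].tolist(),np.round(el[0],1),'abs v',((w-PAD)@ex).round(1),((w-PAD)@ey).round(1),'rel ring',((w-ref)@ex).round(1),((w-ref)@ey).round(1))
E
python3 - <<'E'
from h import *
coin('b','silver',dict(top=(188,210,336,357),side=(178,193,305,323)))
coin('b','bronze',dict(top=(195,225,368,396),side=(162,176,322,346)))
np.savez('top_0.npz',**np.load('top0.npz'));np.savez('side_0.npz',**np.load('side0.npz'))
print('start');coin('0','silver',dict(top=(180,201,312,334),side=(189,204,289,309)));coin('0','bronze',dict(top=(195,225,368,396),side=(162,176,322,346)))
E
```

```text
top [336, 188, 21, 22, 175] [346.  197.8] abs v 2.5 9.4 rel ring 2.6 10.1
top [340, 192, 14, 14, 155] [346.6 198.3] abs v 1.8 7.8 rel ring 1.9 8.5Traceback (most recent call last):
  File "<stdin>", line 2, in <module>
  File "h.py", line 38, in coin
    hull=cv2.convexHull(np.argwhere(l==i)[:,::-1].astype(np.float32)); el=cv2.fitEllipse(hull)
                                                                          ~~~~~~~~~~~~~~^^^^^^
cv2.error: OpenCV(4.12.0) /io/opencv/modules/imgproc/src/shapedescr.cpp:361: error: (-201:Incorrect size of input array) There should be at least 5 points to fit the ellipse in function 'fitEllipseNoDirect'
```

```bash
sed -i 's/if s\[i,4\]<25: continue/if s[i,4]<40 or s[i,2]>20 or s[i,0]==b[2]: continue/' h.py
python3 - <<'E'
from h import *
coin('b','silver',dict(top=(188,210,336,357),side=(178,193,304,324)))
coin('b','bronze',dict(top=(195,225,368,396),side=(162,176,322,346)))
np.savez('top_0.npz',**np.load('top0.npz'));np.savez('side_0.npz',**np.load('side0.npz'))
print('start');coin('0','silver',dict(top=(180,201,312,334),side=(189,204,289,309)));coin('0','bronze',dict(top=(195,225,368,396),side=(162,176,322,346)))
p=np.load('side_b.npz')['p']; m=p[178:193,304:324].min(2); print(m)
E
```

```text
top [340, 192, 14, 14, 155] [346.6 198.3] abs v 1.8 7.8 rel ring 1.9 8.5
top [374, 202, 16, 16, 184] [381.8 209.6] abs v 1.0 -81.0 rel ring 1.1 -80.3
side [326, 164, 16, 10, 106] [333.5 168.5] abs v 1.0 -79.2 rel ring 0.6 -81.0
start
side [293, 193, 14, 9, 95] [299.5 197.1] abs v 1.4 68.7 rel ring 1.0 66.9
top [374, 202, 16, 16, 183] [381.8 209.6] abs v 1.1 -81.0 rel ring 1.2 -80.2
side [326, 164, 16, 10, 104] [333.4 168.6] abs v 1.0 -78.6 rel ring 0.6 -80.4
[[184 198 210 209 188 230 255 226 192 234 246 213 159 138 160 159 159 160
  160 156]
 [215 211 201 197 242 255 224  89  89 180 209 208 237 236 200 165 154 156
  157 161]
 [209 196 198 239 255 187  38   0   0   0  11  89 174 208 229 255 246 198
  168 160]
 [173 211 255 255 156   0   0  47 120 123 117  82   5  22 126 199 214 239
  249 181]
 [210 255 245 154   0  48 208 255 255 255 255 255 255 243 147   2  48 164
  197 183]
 [255 228 106   0 172 255 255 255 255 255 255 255 255 255 255 241  13   0
   28  96]
 [206  55   0 125 255 255 255 255 254 254 254 254 254 255 255 255 103   0
    0   0]
 [ 30   0   0 178 255 255 255 254 253 253 253 253 254 255 255 255 108   0
    0  97]
 [  0   0   0 114 255 255 255 255 255 254 255 255 255 255 255 255  24   0
  145 240]
 [158  91   0   2 163 255 255 255 255 255 255 255 255 255 255 176   2 153
  248 213]
 [195 230 221 112  16 122 234 252 255 255 255 255 255 223 110  25 168 247
  203 108]
 [145 192 201 203 232 202 115  81  97 149 167 107  31   0  23 172 241 190
   94  68]
 [134 121 106 167 214 214 211 212 120  22   0   0   0  35 177 236 162  69
   58  51]
 [113 101  90 111 110 124 180 199 186 219 221 117  88 216 239 155 122 162
   60  94]
 [ 71  70  78  86  84  94  96 109 146 198 202 191 230 244 163  66 147 173
  130 155]]
```

Run:
```python
from h import *
p=np.load('side_b.npz')['p']; m=p.min(2)[181:189,307:321].astype(float); m[m<60]=0
m=cv2.threshold(p.min(2)[180:190,306:322],150,1,0)[1]
M=cv2.moments(m[1:,:14],True); print(306+M['m10']/M['m00'],181+M['m01']/M['m00'])
ref=ray('side',RING['side'],75)[0,:2]
for uv in((313.4,185.0),(313.5,185.3)):
    w=ray('side',uv,81)[0,:2]; print((w-PAD)@ex,(w-PAD)@ey,(w-ref)@ex,(w-ref)@ey)
```

```text
312.8333333333333 185.05555555555554
2.2188549530627393 10.052342045622396 1.8083306833238384 8.282473588324303
1.2973181107582197 10.980832061712647 0.8867938410193186 9.210963604414554
```

Both views agree: the coin sits at (+1.5, +8.5) mm relative to the ring. I come back to the same contact and push 8.5 mm further.

move_arm:
  series:
    - [[0,-25,0],0,0]
    - [[0,-45,10],0,0]
    - [[0,-50,40],0,0]
    - [[0,-55,60],0,0]
    - [[0,-62,60],0,0]
    - [[0,-78,60],0,0]
    - [[0,-94,60],0,0]
    - [[0,-108,60],0,0]
    - [[0,-118,60],0,0]
    - [[0,-122,60],0,0]

```text
time_s: 6.65
eef_pos: [581.4, -11.7, 152.1]
ee_rot: [0.0, 0.139, 0.99, 0.0]
force: [0.7, 0.1, -0.1]
grip_width: -0.001
```

Run:
```python
from h import *
go(1,32.7,151)
```

```text
shift [  0.3 -13.9   1.1] yaw -0.04 cur v 1.3 46.6 152.1 F [ 0.7  0.1 -0.1] t 6.65 g -0.0011813039962981144
```

move_arm:
  series:
    - [[0,-3,0],0,0]
    - [[0,-7,0],0,0]
    - [[0,-11,0],0,0]
    - [[0,-14,0],0,0]
    - [[0,-14,0],0,0]
    - [[0,-10,0],0,0]
    - [[0,10,0],0,0]
    - [[0,50,-5],0,0]
    - [[0,100,-40],0,0]
    - [[0,120,-60],0,0]

```text
time_s: 7.9
eef_pos: [615.0, 108.2, 213.6]
ee_rot: [0.001, 0.138, 0.99, 0.0]
force: [-0.1, -0.9, 0.5]
grip_width: 0.001
```

Run:
```python
from h import *
go(1,39.5,151); look('c')
coin('c','silver',dict(top=(188,214,336,362),side=(178,195,305,326)))
```

```text
shift [ 1.000e-01 -1.318e+02  6.240e+01] yaw 0.18 cur v 0.5 171.2 213.6 F [-0.1 -0.9  0.5] t 7.9 g 0.0008078419012680392
top [343, 193, 14, 14, 154] [349.7 199.3] abs v 1.7 -0.3 rel ring 1.8 0.5
```

View pics/side_c.png

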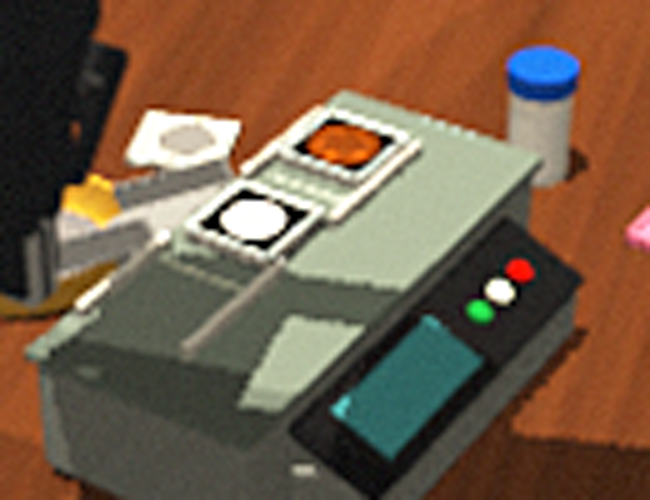

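View pics/top_c.png

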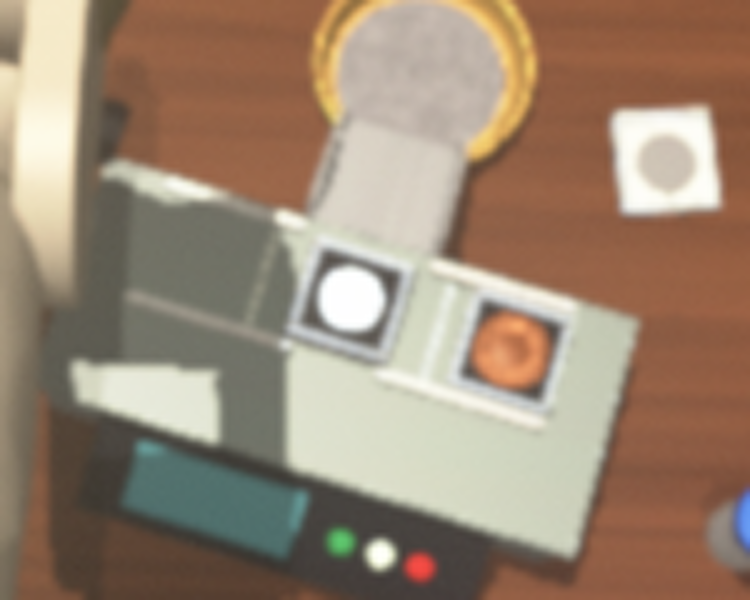

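Top view: the silver coin is at full (349.7,199.3), 0.5 mm from the ring centre along the lane and 1.8 mm across it, with the holder square on the pad. It now rests while I go round behind.

Run:
```python
from h import *
go(-62,0.5,230);go(-62,0.5,152)
```

```text
shift [  63.6 -169.8  -16.5] yaw 0.21 cur v 1.0 170.6 214.0 F [ 0.2 -0.3  0.7] t 8.0 g -0.0013707688276844174
shift [  63.9 -170.    61.5] yaw 0.21 cur v 1.0 170.6 214.0 F [ 0.2 -0.3  0.7] t 8.0 g -0.0013707688276844174
```

move_arm:
  series:
    - [[20,-20,-16],0.2,0]
    - [[45,-50,-16],0.2,0]
    - [[64,-90,-16],0.2,0]
    - [[64,-130,-16],0.2,0]
    - [[64,-160,-16],0.2,0]
    - [[64,-170,-10],0.2,0]
    - [[64,-170,20],0.2,0]
    - [[64,-170,50],0.2,0]
    - [[64,-170,61],0.2,0]
    - [[64,-170,61],0.2,0]

```text
time_s: 9.25
eef_pos: [506.1, -41.1, 150.5]
ee_rot: [-0.001, 0.141, 0.99, 0.0]
force: [0.4, -0.2, 0.6]
grip_width: -0.003
```

Run:
```python
from h import *
go(-45,0.5,151.5);look('d')
```

```text
shift [-18.    2.9  -1. ] yaw -0.19 cur v -63.0 -2.4 150.5 F [ 0.4 -0.2  0.6] t 9.25 g -0.0027035024366659785
```

View pics/side_d.png

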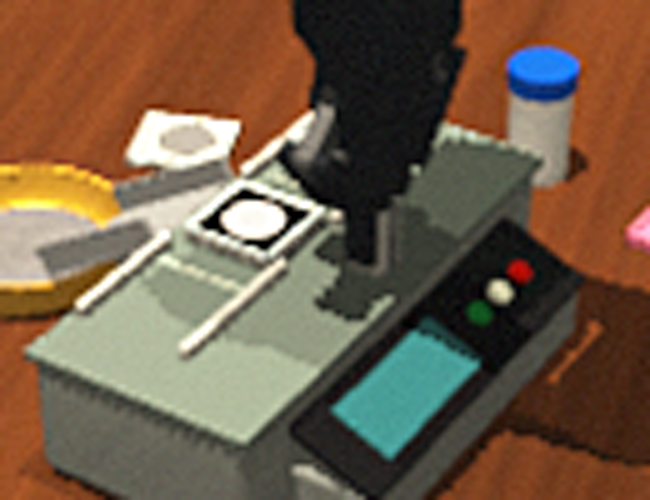

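The finger stands on the deck behind the pad's rail gap, and the silver holder has rested about 2 s. Now I align it with the gap and push toward the chute.

move_arm:
  series:
    - [[0,3,-0.5],-0.2,0]
    - [[0,3,-0.5],-0.2,0]
    - [[-9,3,-0.5],-0.2,0]
    - [[-18,3,-0.5],-0.2,0]
    - [[-24,3,-0.5],-0.2,0]
    - [[-30,3,-0.5],-0.2,0]
    - [[-36,3,-0.5],-0.2,0]
    - [[-42,3,-0.5],-0.2,0]
    - [[-48,3,-0.5],-0.2,0]
    - [[-54,3,-0.5],-0.2,0]

```text
time_s: 10.6
eef_pos: [559.3, -53.8, 151.5]
ee_rot: [-0.0, 0.139, 0.99, -0.0]
force: [-0.5, 0.1, 0.3]
grip_width: -0.0
```

Run:
```python
from h import *
go(20,0.5,151.5);look('e')
```

```text
shift [-28.4   0.4  -0. ] yaw 0.0 cur v -8.4 0.1 151.5 F [-0.5  0.1  0.3] t 10.6 g -0.00043118590349922536
```

View pics/side_e.png

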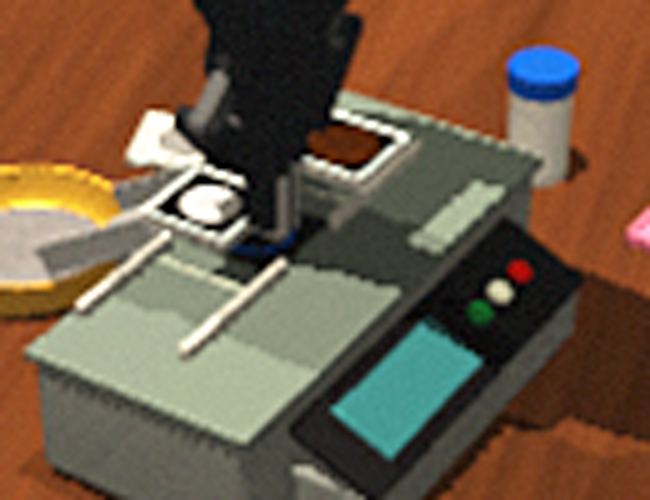

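It is moving straight toward the chute. I continue.

move_arm:
  series:
    - [[-6,0,0],0,0]
    - [[-12,0,0],0,0]
    - [[-18,0,0],0,0]
    - [[-24,0,0],0,0]
    - [[-29,0,0],0,0]
    - [[-33,0,0],0,0]
    - [[-33,0,0],0,0]
    - [[-10,0,-20],0,0]
    - [[20,0,-60],0,0]
    - [[40,0,-80],0,0]

```text
time_s: 11.95
eef_pos: [519.7, -42.3, 233.3]
ee_rot: [0.001, 0.139, 0.99, -0.0]
force: [0.4, 0.5, 1.5]
grip_width: -0.003
```

Run:
```python
from h import *
go(-62,-128,230);look('f')
```

```text
shift [  12.4 -128.2    3.3] yaw 0.01 cur v -49.6 0.2 233.3 F [0.4 0.5 1.5] t 11.95 g -0.002880102498115395
```

View pics/side_f.png

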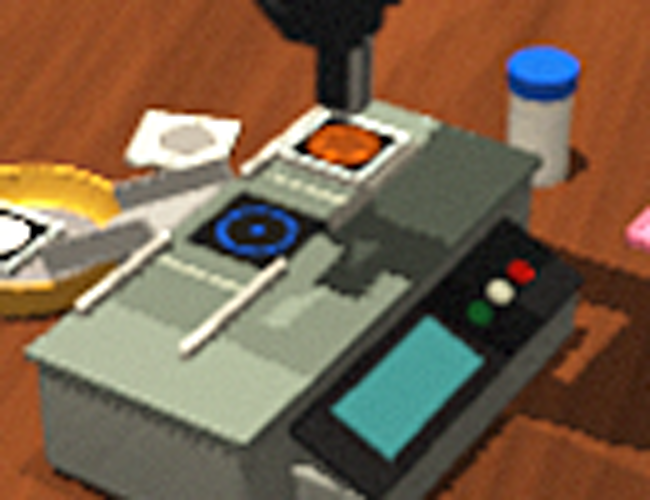

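View pics/top_f.png

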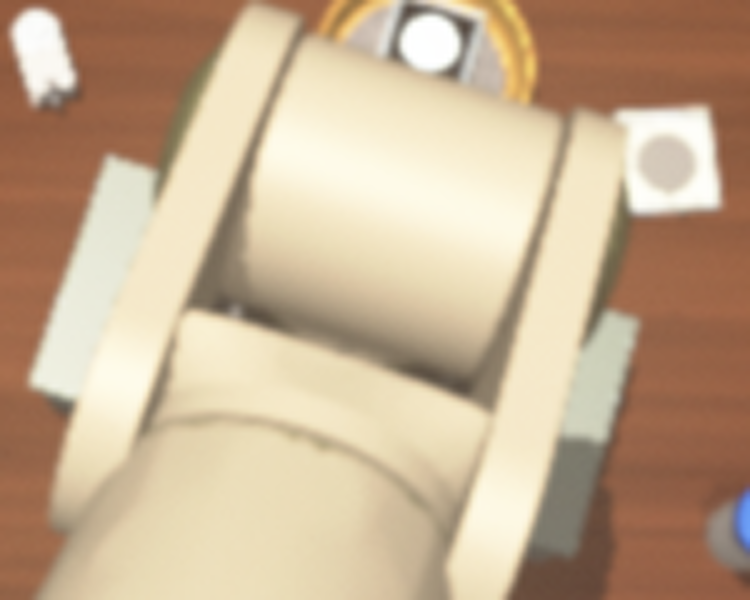

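The silver holder lies flat in the brass cup and the pad is free. Now I go round to the medallion's outer side.

move_arm:
  series:
    - [[0,-40,0],0,0]
    - [[0,-80,0],0,0]
    - [[0,-120,0],0,0]
    - [[-20,-135,0],0,0]
    - [[-50,-136,0],0,0]
    - [[-50,-136,20],0,0]
    - [[-50,-136,50],0,0]
    - [[-50,-136,75],0,0]
    - [[-50,-136,81],0,0]
    - [[-50,-136,81],0,0]

```text
time_s: 13.3
eef_pos: [531.2, -187.3, 150.3]
ee_rot: [-0.0, 0.139, 0.99, 0.0]
force: [-0.1, -0.2, 0.5]
grip_width: -0.0
```

Run:
```python
from h import *
go(0.8,-43,151.5);look('g')
```

```text
shift [ 0.7 93.  -1.2] yaw -0.01 cur v 1.5 -136.0 150.3 F [-0.1 -0.2  0.5] t 13.3 g -0.00041803687764781396
```

View pics/side_g.png

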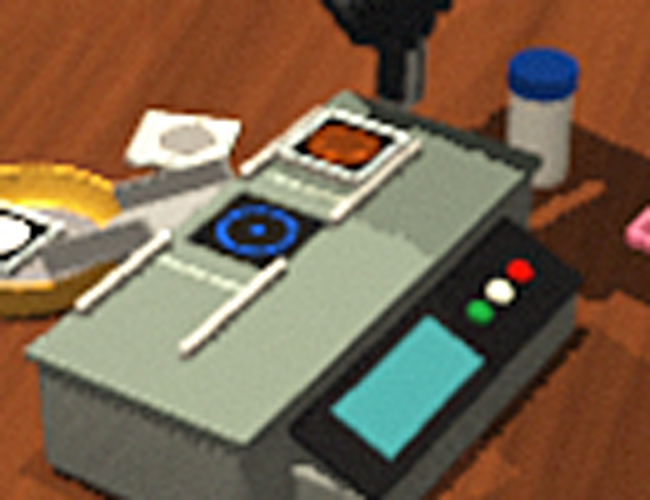

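The finger is down behind the medallion with a clear gap, and the tube is untouched. Slow push along the lane.

move_arm:
  series:
    - [[0,7,-1],0,0]
    - [[0,13,-1],0,0]
    - [[0,19,-1],0,0]
    - [[0,25,-1],0,0]
    - [[0,31,-1],0,0]
    - [[0,37,-1],0,0]
    - [[0,43,-1],0,0]
    - [[0,49,-1],0,0]
    - [[0,55,-1],0,0]
    - [[0,61,-1],0,0]

```text
time_s: 14.65
eef_pos: [547.9, -128.1, 151.5]
ee_rot: [-0.0, 0.139, 0.99, -0.0]
force: [-0.4, -0.3, -0.3]
grip_width: -0.0
```

move_arm:
  series:
    - [[0,6,0],0,0]
    - [[0,12,0],0,0]
    - [[0,18,0],0,0]
    - [[0,24,0],0,0]
    - [[0,28,0],0,0]
    - [[0,31,0],0,0]
    - [[0,31,0],0,0]

```text
time_s: 15.52
eef_pos: [556.4, -98.6, 151.5]
ee_rot: [0.0, 0.139, 0.99, 0.0]
force: [-0.5, -0.0, 0.8]
grip_width: -0.001
```

Run:
```python
from h import *
go(0.8,-33,151.5);look('h')
coin('h','bronze',dict(top=(188,225,340,396),side=(162,200,300,346)))
```

```text
shift [ 0.4 10.7 -0. ] yaw 0.01 cur v 1.2 -43.7 151.5 F [-0.5 -0.   0.8] t 15.525 g -0.0012177455993218728
side [311, 177, 16, 10, 116] [318.4 181.2] abs v 1.1 -10.1 rel ring 0.7 -11.9
```

View pics/side_h.png

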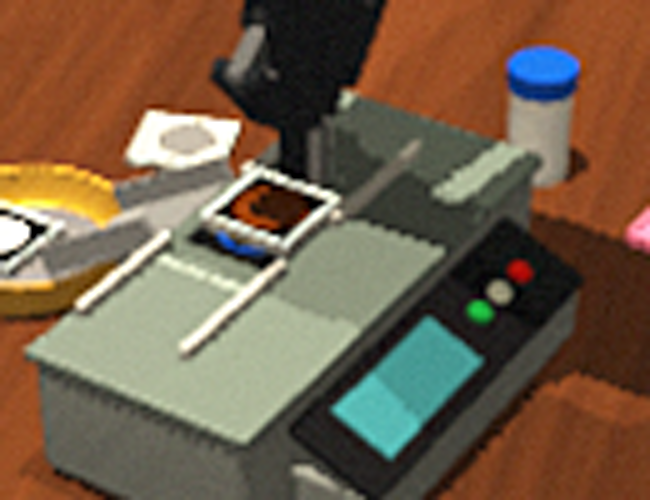

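The medallion holder is square, 11–12 mm short of centre. I push 11 mm more, back off and check in both views.

move_arm:
  series:
    - [[0,4,0],0,0]
    - [[0,8,0],0,0]
    - [[0,11,0],0,0]
    - [[0,11,0],0,0]
    - [[0,7,0],0,0]
    - [[0,-10,0],0,0]
    - [[0,-50,-5],0,0]
    - [[0,-90,-40],0,0]
    - [[0,-110,-80],0,0]
    - [[0,-140,-100],0,0]

```text
time_s: 16.88
eef_pos: [517.3, -235.2, 253.8]
ee_rot: [0.001, 0.139, 0.99, -0.001]
force: [-0.4, -0.0, -0.8]
grip_width: 0.003
```

Run:
```python
from h import *
go(0.8,-33,151.5);look('i')
coin('i','bronze',dict(top=(188,225,336,396),side=(162,200,300,346)))
```

```text
shift [  0.8 152.9 102.1] yaw -0.03 cur v 1.3 -185.8 253.8 F [-0.4 -0.  -0.8] t 16.875 g 0.0028555407541895972
top [343, 193, 15, 15, 177] [350.4 200. ] abs v 0.4 -2.2 rel ring 0.5 -1.5
side [308, 179, 17, 10, 123] [316.1 183.2] abs v 1.0 0.3 rel ring 0.6 -1.5
```

View pics/side_i.png

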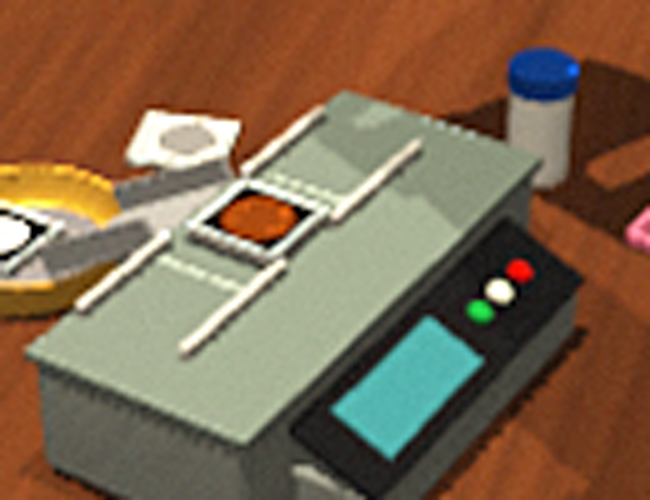

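View pics/top_i.png

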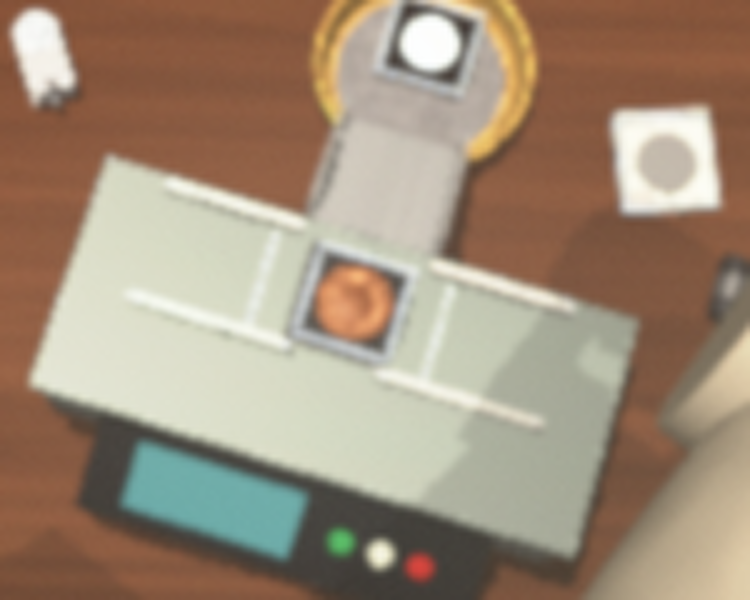

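Both views put the medallion 1.5 mm short along the lane and 0.5 mm across it. There is plenty of time, so I give it one gentle 1.3 mm nudge.

move_arm:
  series:
    - [[0,30,20],0,0]
    - [[0,50,60],0,0]
    - [[0,60,90],0,0]
    - [[0,70,100],0,0]
    - [[0,85,100],0,0]
    - [[0,105,100],0,0]
    - [[0,125,100],0,0]
    - [[0,136,100],0,0]
    - [[0,142,100],0,0]
    - [[0,142,100],0,0]

```text
time_s: 18.23
eef_pos: [557.0, -96.6, 151.5]
ee_rot: [0.0, 0.139, 0.99, -0.0]
force: [-0.3, 0.1, -0.4]
grip_width: -0.001
```

Run:
```python
from h import *
go(0.8,-31.4,151.5)
```

```text
shift [ 0.5 10.3 -0. ] yaw 0.02 cur v 1.3 -41.7 151.5 F [-0.3  0.1 -0.4] t 18.225 g -0.0007488185239068624
```

move_arm:
  series:
    - [[0,4,0],0,0]
    - [[0,7,0],0,0]
    - [[0,9,0],0,0]
    - [[0,10.3,0],0,0]
    - [[0,10.3,0],0,0]
    - [[0,7,0],0,0]
    - [[0,-10,0],0,0]
    - [[0,-50,-5],0,0]
    - [[0,-90,-40],0,0]
    - [[0,-130,-90],0,0]

```text
time_s: 19.48
eef_pos: [520.0, -222.9, 240.5]
ee_rot: [-0.001, 0.14, 0.99, 0.0]
force: [1.3, -0.3, -0.1]
grip_width: -0.001
```

move_arm:
  series:
    - [[0,-20,-20],0,0]
    - [[0,-20,-40],0,0]
    - [[0,-20,-40],0,0]
    - [[0,-20,-40],0,0]
    - [[0,-20,-40],0,0]

```text
time_s: 20.1
eef_pos: [515.7, -239.9, 279.3]
ee_rot: [-0.001, 0.139, 0.99, 0.0]
force: [-0.9, 0.3, -0.1]
grip_width: 0.001
```

Run:
```python
from h import *
go(0.8,-33,151.5);look('j')
coin('j','bronze',dict(top=(188,225,336,396),side=(162,200,300,346)))
p=np.load('side_j.npz')['p'];cv2.imwrite('pics/full_j.png',p[:,:,::-1])
```

```text
shift [ -0.  157.7 127.9] yaw 0.01 cur v 1.0 -190.8 279.3 F [-0.9  0.3 -0.1] t 20.1 g 0.0013945045371890506
top [343, 193, 15, 15, 179] [350.  199.8] abs v 0.7 -1.3 rel ring 0.8 -0.6
side [308, 179, 17, 10, 126] [316.  183.3] abs v 1.0 0.8 rel ring 0.6 -1.0
```

View pics/top_j.png

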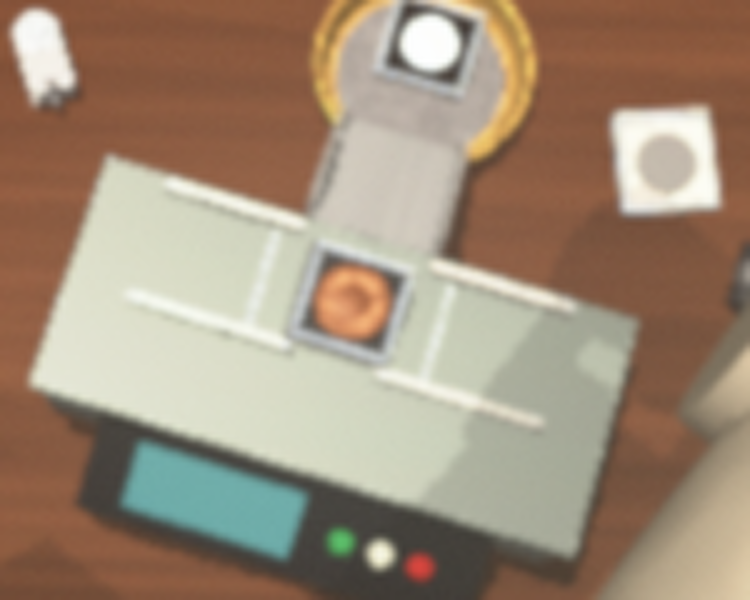

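View pics/full_j.png

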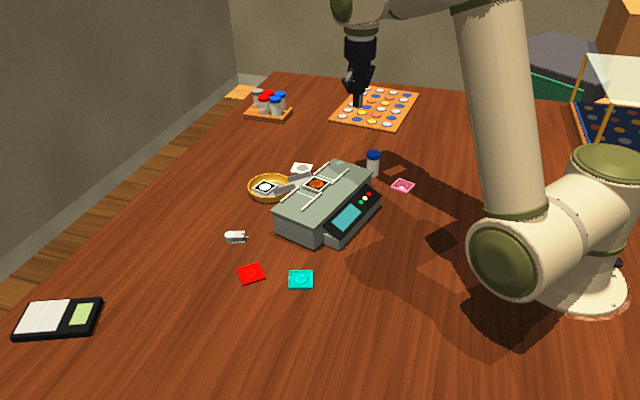

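The medallion is at top (350.0,199.8), within about 1 mm of the ring centre. The half dollar lies in the cup at side (265,187), the bystanders are where they were, and the arm is clear.

```bash
python3 -c "
from rig import ctrl
print(ctrl.finish_job())"
```

```text
the job is handed in; nothing more can be done
None
```

The job is done and handed in at about 20 s of the 51 s allowed; the hand-in gives no verdict.

- **Half dollar:** I pushed the holder slowly with the shut fingertips onto the pad. It stopped about 0.5 mm from the centre along the lane and 1.8 mm across it. That last reading came from the top camera only, because the side view gave no usable coin reading at that point. It rested untouched for about 2 s, then I pushed it through the back gap and down the chute. The pictures show it lying flat in the brass cup.
- **Medallion:** I slid it onto the emptied pad. The first stop was 1.5 mm short, so I gave it one gentle nudge. The last check put it 0.6 mm (top) and 1.0 mm (side) from the ring centre along the lane, and 0.6–0.8 mm across it, with the holder square.
- **Other checks:** The holders stayed down on the deck in every picture I took and were never near each other. The flip, magnifier, tube and look-alikes stayed where they were, and the arm ended clear of everything. The two cameras disagreed by about 2 mm on absolute position, so I measured relative to the ring in each view.

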